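Press the filler tub's lid shut all round

TASK

The lid of the filler tub is on, but parts of its rim still stand proud: press around the rim from above, section by section, until every one of its six sections has clicked fully home. Only press with the fingertips: leave the tub standing where it is, not lifted, tipped or shoved, and do not disturb the mallet and the chisels.

Things in the scene. Friction and masses are not known exactly. Their poses are not given: they have to be found in the camera images.
- tub: White round plastic tub with a pale press-on lid, 183 mm across the lid, base 154 mm, 128.5 mm high, 1.8 to 3.1 kg, loose on the bench. Origin: centre of its underside, z up its axis. Rim section i is centred (i-1)*60 degrees from its +x towards its +y. A wire bail hangs against its -x side, down to z = 24 mm, no wider than the lid.
- lid (a point): Centre of the lid's flat middle panel, 122 mm above the tub's underside. The panel is a hexagon, flats 64 mm from the axis, with a 2.5 mm high ring 92 mm across on it; it does not give. Around it the rim is cut into six alike sections of 60 degrees, each hinged along one flat, with a rounded bead on top (128.5 mm above the underside when home) and a skirt outside.
- section1 (a joint): Hinge angle of lid section 1 (rad): 0 = clicked home, flat; up to 0.32 = standing proud, its outer edge tilted up. Press on its bead: it gives with up to about 9 N at its middle (16 N at its ends), passes the bead under the tub's edge at about 0.13, snaps to 0 by itself and stays. Let go earlier, it springs back to about 0.25. Starts proud, 0.24 to 0.32. All sections give alike.
- crest1 (a point): Top of the bead at the middle of section 1: the place to press, 84.5 mm from the tub's axis, 128.5 mm above the tub's underside when home, 5 to 6 mm higher when proud. Turns with the section: x points outwards from the tub's axis, y along the rim.
- section2 (a joint): Hinge angle of lid section 2 (rad): 0 = clicked home, flat; up to 0.32 = standing proud, its outer edge tilted up. Starts home.
- crest2 (a point): Top of the bead at the middle of section 2: the place to press, 84.5 mm from the tub's axis, 128.5 mm above the tub's underside when home, 5 to 6 mm higher when proud. Turns with the section: x points outwards from the tub's axis, y along the rim.
- section3 (a joint): Hinge angle of lid section 3 (rad): 0 = clicked home, flat; up to 0.32 = standing proud, its outer edge tilted up. Starts proud, 0.24 to 0.32.
- crest3 (a point): Top of the bead at the middle of section 3: the place to press, 84.5 mm from the tub's axis, 128.5 mm above the tub's underside when home, 5 to 6 mm higher when proud. Turns with the section: x points outwards from the tub's axis, y along the rim.
- section4 (a joint): Hinge angle of lid section 4 (rad): 0 = clicked home, flat; up to 0.32 = standing proud, its outer edge tilted up. Starts proud, 0.24 to 0.32.
- crest4 (a point): Top of the bead at the middle of section 4: the place to press, 84.5 mm from the tub's axis, 128.5 mm above the tub's underside when home, 5 to 6 mm higher when proud. Turns with the section: x points outwards from the tub's axis, y along the rim.
- section5 (a joint): Hinge angle of lid section 5 (rad): 0 = clicked home, flat; up to 0.32 = standing proud, its outer edge tilted up. Starts home in some cases, proud in others.
- crest5 (a point): Top of the bead at the middle of section 5: the place to press, 84.5 mm from the tub's axis, 128.5 mm above the tub's underside when home, 5 to 6 mm higher when proud. Turns with the section: x points outwards from the tub's axis, y along the rim.
- section6 (a joint): Hinge angle of lid section 6 (rad): 0 = clicked home, flat; up to 0.32 = standing proud, its outer edge tilted up. Starts home. A pull tab, 22 mm wide, sticks out 13 mm from the foot of its skirt.
- crest6 (a point): Top of the bead at the middle of section 6: the place to press, 84.5 mm from the tub's axis, 128.5 mm above the tub's underside when home, 5 to 6 mm higher when proud. Turns with the section: x points outwards from the tub's axis, y along the rim.
- mallet: Mason's mallet standing on its steel head (58 mm across, 63 mm high), round wooden handle straight up, 29 mm thick, 215 mm tall in all; loose. Origin: centre of its underside.
- point_chisel: Steel point chisel, 12 mm thick, 190 mm long, lying loose on the bench to the right of the tub. Origin: its middle, at bench height; x along it towards the point.
- flat_chisel: Steel flat chisel, 12 mm thick, 170 mm long, lying loose on the slab. Origin: its middle, on its underside; x along it towards the edge.
- slab: Half-carved pale limestone slab, 240 x 200 mm, 22 mm thick with a 16 mm wide border 4 mm higher; it does not move. Origin: centre of its underside.

How it is judged:
By the outcome, as a careful person would: the job done as asked, in the order asked, and still so for the second after the job is handed in, with the robot touching nothing.
It also fails if it takes over 54 s, if anything falls off the work surface, if the arm or the gripper's body presses on something with over 40 N, if the wrist force passes 120 N, or if a joint passes its speed limit or range.

ROBOT

A 7-joint arm with a two-finger parallel gripper is mounted at the origin on the work surface. World frame = base frame: x ahead of the robot, y to its left, z up, the work surface at z = 0. Lengths are in m, angles in rad, forces in N, time in s.
With the tool pointing down it reaches from about 0.35 to 0.9 m from the base axis. Payload 8.1 kg.
Tool frame: the origin (TCP) lies at the very end of the fingers, on their centre line; the grasp point (between the pads) lies 19 mm behind it; z points along the fingers, y is the line along which they close (so a half turn about z gives the same grasp; the last joint's range is limited). The gripper opens to 92 mm and grips with 3 to 60 N. Pads are 19 mm wide; open, the fingers measure 130 mm over their backs; the gripper's body (75 mm by 190 mm) begins 47 mm behind the grasp point.
Start: joints at [1.034, 0.434, 0.025, 1.573, -0.012, 1.134, -0.075], TCP at [0.263, -0.567, 0.227] pointing down, gripper open.
Joint ranges: [-2.62, 2.62], [-0.44, 2.09], [-1.27, 1.32], [0.08, 2.57], [-1.32, 4.46], [0.12, 2], [-2.74, 2.74]. Speed limits (rad/s): [2.22, 2.22, 3.01, 3.01, 3.14, 3.14, 3.14].

INTERFACE

Orientations are given as a unit quaternion [x, y, z, w].
In Python, from bench import arm, snapshot, camera_info, workorder, spot_in, landmark_of gives the robot as it stands. Calls block until the motion is done:
- arm.goto(position, orientation): joint-space move of the TCP to a pose.
- arm.line_to(position, speed=0.15, attitude=None): straight line of the TCP; attitude=None keeps the orientation; speed is the mean speed in m/s.
- arm.movej(angles): joint-space move.
- arm.gripper_open() and arm.close(newtons=None): open the fingers fully, or close them until they stop; newtons is the grip in N (None keeps the last).
- arm.pause(seconds).
- arm.ik(position, orientation): joint angles nearest the present ones, or None.
- arm.sense(): the state.
- snapshot(name): name is "scene" or "side" or "wrist"; returns the picture (384x512x3 uint8, red, green, blue); there is no depth.
- camera_info(name): a dict with "fx", "fy", "cx", "cy" (pixels), "R" (3x3) and "t" (3): a world point X has camera coordinates R X + t. Camera axes: x right, y down, z forward; pixel columns grow to the right and rows downward; lengths in m; the calibration is good to about 2 mm. The wrist camera is an equidistant fisheye: a pixel r from the principal point sees the ray r / f radians off the axis. A picture is of the moment at which its call begins: read the wrist's pose just before it. camera_info takes no time and is no camera call; for the wrist camera it gives the pose at the moment of the call.
A pose or a line that the arm cannot do raises arm.PlanningError and nothing moves.
- workorder.hand_in(): hands the job in; it is judged then, once.
Trained networks look in the newest picture that a camera, given by its name, has taken for a name from the list of things; names that differ only in an ending like _2 or _b are one class to them, and where a whole thing is asked for, a point or a joint stands for the part that bears it (a point fixed in the world has none). Each returns a list of dicts, best first, with "confidence" (0 to 1); they miss things now and then, are a little off and sometimes report something else, mostly with a low value. They report only what shows in the picture. A call takes as long as a camera call.
- spot_in(query, camera): "xy" ([column, row] as shares, 0 to 1, of the picture: columns of its width, rows of its height, amid what is visible of it).
- landmark_of(query, camera): "xy" ([column, row] as shares, 0 to 1, of the picture: columns of its width, rows of its height: a listed point, or the origin of a listed thing).
The state is a dict: "clock": time; "qpos": joint angles; "qd": joint speeds; "tau": joint torques, N m; "position": TCP position; "tool_rot": TCP orientation; "force": force on the tool from outside, world axes, zero at the start; "wrist_torque": the same for the moment, N m; "width": finger opening in m; "grip_force": force on a finger pad.
Only numpy, scipy, OpenCV 4.12 (cv2) and the standard library are available. Lean on these libraries where they do the work, as an engineer would, in place of code of your own. Each camera call takes 0.05 s, during which the arm holds its last target. There are 200 camera calls.

## Working session

There is one attempt and no reset: what is moved stays moved. The work goes in short steps, each a Python script; the robot and the scene stay as the last script left them, time stands still between calls to the robot, and variables do not carry over. Pictures are saved under pics/ and viewed, at most 10 in all, crops included, and the job is handed in when it is done.

```bash
mkdir -p pics
python3 - <<'E'
from bench import *
import cv2,numpy as np
ims=[]
for c in ["scene","side"]:
    im=snapshot(c); ims.append(im)
    i=camera_info(c); print(c,{k:np.round(v,3).tolist() for k,v in i.items() if k in("fx","R","t","cx","cy")})
    for q in ["lid","tub","mallet","point_chisel","flat_chisel","slab"]+["crest%d"%k for k in range(1,7)]:
        print(q,[(np.round(np.array(d["xy"])*[512,384],1).tolist(),round(d["confidence"],2)) for d in landmark_of(q,c)][:2])
cv2.imwrite("pics/a.png",cv2.resize(ims[0],(800,600))[:,:,::-1])
cv2.imwrite("pics/b.png",cv2.resize(ims[1],(800,600))[:,:,::-1])
print(arm.sense())
E
```

```text
scene {'fx': 364.143, 'cx': 252.125, 'cy': 194.68, 'R': [[0.855, 0.519, -0.0], [0.333, -0.549, -0.766], [-0.398, 0.655, -0.642]], 't': [-0.475, -0.081, 1.53]}
lid [([255.7, 183.4], 0.58)]
tub [([255.1, 205.4], 0.56)]
mallet [([161.9, 317.5], 0.84)]
point_chisel [([182.6, 280.7], 0.58)]
flat_chisel [([255.1, 184.1], 0.45), ([297.1, 148.9], 0.44)]
slab [([294.1, 154.7], 0.64)]
crest1 [([277.8, 177.6], 0.68), ([263.5, 169.8], 0.65)]
crest2 [([277.8, 177.6], 0.68), ([263.5, 169.8], 0.65)]
crest3 [([277.8, 177.6], 0.68), ([263.5, 169.8], 0.65)]
crest4 [([277.8, 177.6], 0.68), ([263.5, 169.8], 0.65)]
crest5 [([277.8, 177.6], 0.68), ([263.5, 169.8], 0.65)]
crest6 [([277.8, 177.6], 0.68), ([263.5, 169.8], 0.65)]
side {'fx': 397.323, 'cx': 259.787, 'cy': 197.919, 'R': [[-0.874, -0.485, 0.007], [-0.285, 0.501, -0.817], [0.393, -0.717, -0.576]], 't': [0.509, 0.234, 1.29]}
lid [([267.2, 204.5], 0.97)]
tub [([263.1, 230.3], 0.73)]
mallet [([313.8, 167.4], 0.86)]
point_chisel [([308.6, 180.9], 0.43)]
flat_chisel [([202.0, 312.4], 0.71), ([240.0, 205.4], 0.35)]
slab [([200.7, 322.0], 0.75)]
crest1 
[... 355 characters left out ...]
ay([ 1.0343839 ,  0.43451546,  0.02501727,  1.57317919, -0.01164532,
        1.1339996 , -0.07508483]), 'qd': array([-1.33160255e-03, -4.10137234e-04,  9.54128959e-04, -4.50324531e-05,
       -3.27658937e-04,  4.67282666e-04,  5.16054539e-04]), 'tau': array([-1.54533809e-03, -6.67680073e+01,  9.82618332e-01, -3.14812517e+01,
       -6.09751744e-02,  3.28120252e-02, -2.91487606e-05]), 'position': array([ 0.2626993 , -0.56713624,  0.22674048]), 'tool_rot': array([9.76579160e-01, 2.15158417e-01, 1.65927840e-05, 1.78723981e-05]), 'force': array([ 0.24136356, -0.26173286,  0.08973251]), 'wrist_torque': array([-0.02036302,  0.01462712, -0.02175663]), 'grip_force': 0.0, 'width': 0.0916374620451315}
```

View pics/a.png

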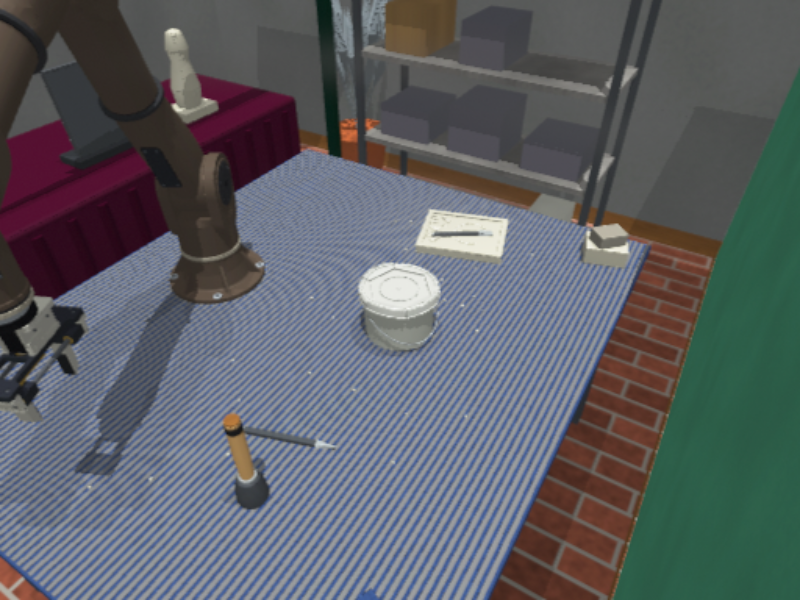

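View pics/b.png

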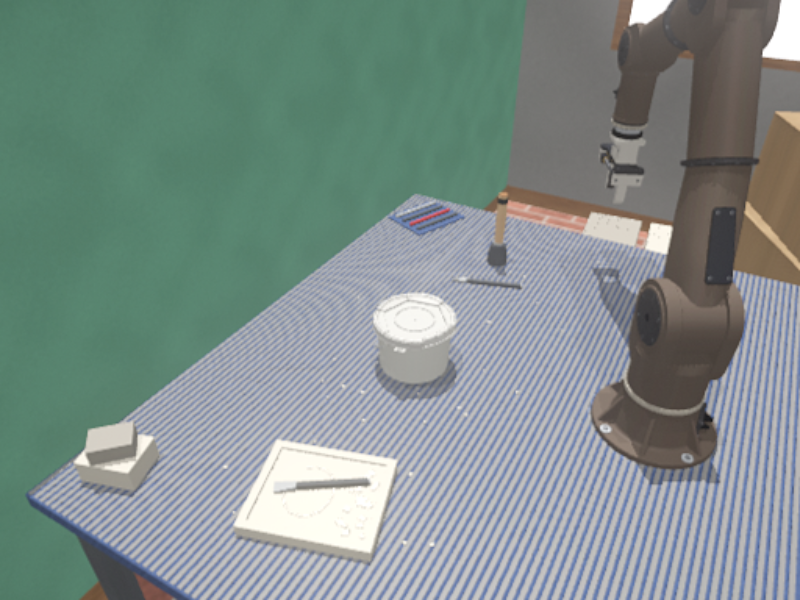

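The scene picture shows the tub at about (400,290) of 800x600, the mallet at (245,460), the point chisel in front of the tub, and the flat chisel on the slab. In the side view the pull tab is at about (400,350).

```bash
cat > h.py <<'E'
from bench import *
import cv2,numpy as np
from scipy.spatial.transform import Rotation as Rn
def ray(info,px):
    d=np.array([(px[0]-info["cx"])/info["fx"],(px[1]-info["cy"])/info["fy"],1.])
    R=np.array(info["R"]); return -R.T@np.array(info["t"]), R.T@d
def plane(info,px,z):
    o,d=ray(info,px); return o+d*(z-o[2])/d[2]
def wray(info,px):
    u=np.array([px[0]-info["cx"],px[1]-info["cy"]]); r=np.hypot(*u); th=r/info["fx"]
    d=np.r_[u/max(r,1e-9)*np.sin(th),np.cos(th)]
    R=np.array(info["R"]); return -R.T@np.array(info["t"]), R.T@d
def wplane(info,px,z):
    o,d=wray(info,px); return o+d*(z-o[2])/d[2]
def wproj(info,X):
    p=np.array(info["R"])@X+np.array(info["t"]); r=np.hypot(p[0],p[1]); th=np.arctan2(r,p[2])
    return np.array([info["cx"],info["cy"]])+info["fx"]*th*p[:2]/r
def down(yaw): # tool z down, tool y at angle yaw (mod pi)
    y=np.array([np.cos(yaw),np.sin(yaw),0]); z=np.array([0,0,-1.]); return Rn.from_matrix(np.c_[np.cross(y,z),y,z])
E
python3 - <<'E'
from h import *
s,d=camera_info("scene"),camera_info("side")
print("lid",plane(s,(255.7,183.4),.122),plane(d,(267.2,204.5),.122))
print("tub",plane(s,(255.1,205.4),0),plane(d,(263.1,230.3),0))
print("mallet",plane(s,(161.9,317.5),0),plane(d,(313.8,167.4),0))
print("mallet top",plane(s,(150,266),.215))
print("tab",plane(d,(256,224),.11))
w=camera_info("wrist"); st=arm.sense(); T=Rn.from_quat(st["tool_rot"])
R=np.array(w["R"]); c=-R.T@np.array(w["t"])
print("cam in tool",T.inv().apply(c-st["position"]),(R@T.as_matrix()).round(3),w["fx"],w["cx"],w["cy"])
E
```

```text
lid [0.52528165 0.07431717 0.122     ] [0.51491209 0.07011375 0.122     ]
tub [0.51382321 0.09047809 0.        ] [0.52963759 0.06966407 0.        ]
mallet [ 0.53303738 -0.4514507   0.        ] [ 0.54246691 -0.4374042   0.        ]
mallet top [ 0.53151678 -0.44214787  0.215     ]
tab [0.50322329 0.16931992 0.11      ]
cam in tool [ 0.07295622  0.0005737  -0.15743979] [[-0.     1.     0.   ]
 [-0.962  0.    -0.273]
 [-0.273 -0.     0.962]] 297.3186396354542 256.0606724534073 189.5520103717128
```

Run:
```python
from h import *
arm.close(10)
p=arm.sense()["position"]; arm.line_to([p[0],p[1],.30],speed=.2)
q=down(-np.pi/2)
arm.goto([.43,.072,.26],q.as_quat())
w=camera_info("wrist"); im=snapshot("wrist")
np.save("w.npy",w,allow_pickle=True); cv2.imwrite("pics/w_raw.png",im[:,:,::-1])
for qn in ["lid","tub","crest1"]:
    for d in landmark_of(qn,"wrist"):
        px=np.array(d["xy"])*[512,384]; X=wplane(w,px,.122 if qn=="lid" else 0 if qn=="tub" else .131)
        print(qn,px.round(1),round(d["confidence"],2),X.round(4))
cv2.imwrite("pics/w.png",cv2.resize(im,(800,600),interpolation=cv2.INTER_CUBIC)[:,:,::-1])
s=arm.sense(); print(s["clock"],s["position"],s["width"],s["qpos"])
```

```text
lid [259.6  85.2] 0.89 [0.5256 0.067  0.122 ]
tub [173.  102.5] 0.67 [ 0.5137  0.1884 -0.    ]
tub [257.9  90.1] 0.58 [0.5278 0.0679 0.    ]
crest1 [231.3 165.4] 0.95 [0.447  0.0949 0.131 ]
crest1 [173.4 104.5] 0.95 [0.5085 0.151  0.131 ]
crest1 [341.3  72.1] 0.93 [ 0.5407 -0.0123  0.131 ]
crest1 [202.8  22.7] 0.91 [0.5892 0.1216 0.131 ]
crest1 [313.6 147.9] 0.76 [0.4647 0.0141 0.131 ]
crest1 [290.6  11.7] 0.61 [0.5997 0.0372 0.131 ]
5.8083 [0.43015848 0.07158123 0.25992958] 0.0006104309171411229 [ 0.3100085   0.15665    -0.66644041  1.91238652  0.10790146  1.10813974
 -1.9703997 ]
```

View pics/w.png

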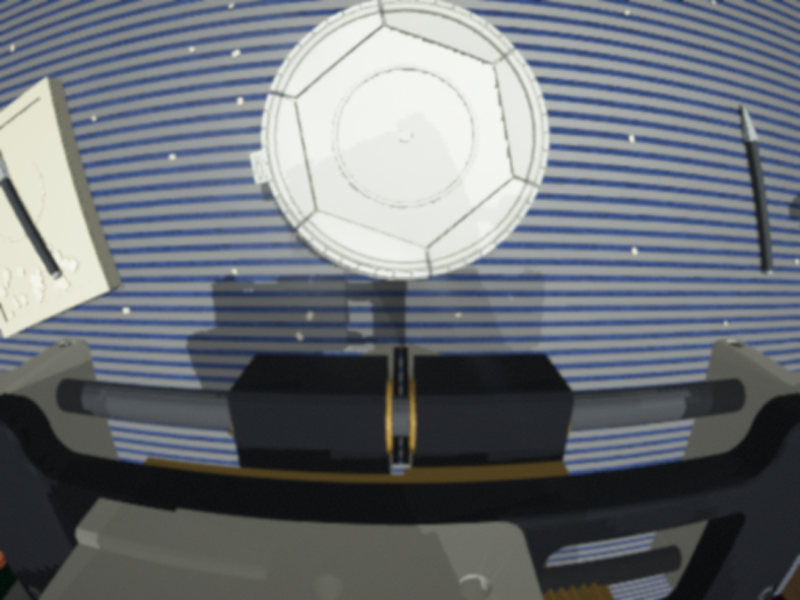

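The wrist view shows the lid centred at (405,135), the tab at (260,165) on the left, and all six crests found. Their mean agrees with the lid centre, about (0.525, 0.068). Section 6 is at about 101.5°, so tub yaw is about 161.5°.

```bash
cat >> h.py <<'E'
C=np.array([.5253,.0676]); YAW=np.radians(161.5)
def press(i,zend=.1295):
    a=YAW+(i-1)*np.pi/3; x,y=C+.0845*np.array([np.cos(a),np.sin(a)])
    p=arm.sense()["position"]; arm.line_to([x,y,.148],speed=.12)
    arm.line_to([x,y,.137],speed=.05); f0=arm.sense()["force"][2]; log=[]
    for z in np.arange(.1355,zend-1e-4,-.001):
        arm.line_to([x,y,z],speed=.02); s=arm.sense(); f=s["force"][2]-f0
        log.append((round(s["position"][2]*1e3,1),round(f,1)))
        if f>25: break
    arm.line_to([x,y,.148],speed=.1); print(i,round(arm.sense()["clock"],1),log)
E
python3 - <<'E'
from h import *
p=arm.sense()["position"]; arm.line_to([p[0],p[1],.15],speed=.2) if np.hypot(*(p[:2]-C))>.13 else None
press(1)
E
```

```text
1 9.4 [(np.float64(135.5), np.float64(-0.1)), (np.float64(134.5), np.float64(1.3)), (np.float64(133.5), np.float64(0.8)), (np.float64(132.5), np.float64(3.5)), (np.float64(131.4), np.float64(0.1)), (np.float64(130.4), np.float64(0.9)), (np.float64(129.4), np.float64(-0.6))]
```

Run:
```python
from h import *
for i in (3,4,5): press(i)
p=arm.sense()["position"]; arm.line_to([p[0],p[1],.26],speed=.25); arm.line_to([.43,.072,.26],speed=.25)
w=camera_info("wrist"); im=snapshot("wrist")
P=[]
for d in landmark_of("crest1","wrist"):
    px=np.array(d["xy"])*[512,384]; X=wplane(w,px,.1285)[:2]; v=X-C; P.append(X)
    print(px.round(1),round(d["confidence"],2),np.hypot(*v).round(4),np.degrees(np.arctan2(v[1],v[0])).round(1))
print(np.mean(P,0),arm.sense()["clock"])
a=cv2.imread("pics/w_raw.png"); b=im[:,:,::-1]
cv2.imwrite("pics/cmp.png",np.hstack([cv2.resize(z[0:190,155:365],(399,361),interpolation=cv2.INTER_CUBIC) for z in (a,b)]))
cv2.imwrite("pics/side.png",cv2.resize(snapshot("side")[170:260,220:310],(600,600),interpolation=cv2.INTER_CUBIC)[:,:,::-1])
```

```text
3 13.2 [(np.float64(135.5), np.float64(0.8)), (np.float64(134.5), np.float64(-1.2)), (np.float64(133.5), np.float64(0.4)), (np.float64(132.6), np.float64(2.4)), (np.float64(131.7), np.float64(3.3)), (np.float64(130.2), np.float64(0.4)), (np.float64(129.3), np.float64(-0.0))]
4 16.5 [(np.float64(135.5), np.float64(1.0)), (np.float64(134.5), np.float64(0.2)), (np.float64(133.6), np.float64(1.5)), (np.float64(132.8), np.float64(3.4)), (np.float64(131.6), np.float64(2.1)), (np.float64(130.3), np.float64(2.7)), (np.float64(129.0), np.float64(0.3))]
5 19.8 [(np.float64(135.6), np.float64(1.1)), (np.float64(134.5), np.float64(0.3)), (np.float64(133.5), np.float64(0.4)), (np.float64(132.4), np.float64(0.5)), (np.float64(131.4), np.float64(0.2)), (np.float64(130.4), np.float64(-0.3)), (np.float64(129.4), np.float64(0.7))]
[203.5  22.9] 0.97 0.0851 40.0
[232.4 165.5] 0.91 0.0828 160.7
[346.6  75.4] 0.91 0.0863 -80.9
[290.6  10.1] 0.9 0.0833 -20.9
[315.4 147.4] 0.85 0.081 -137.4
[0.52907363 0.05004936] 21.3167
```

View pics/cmp.png

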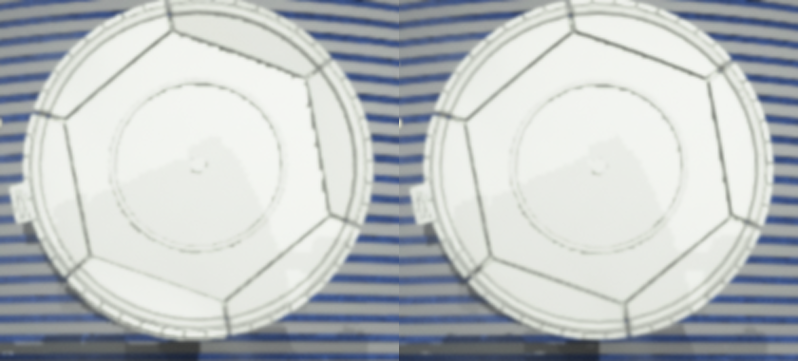

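View pics/side.png

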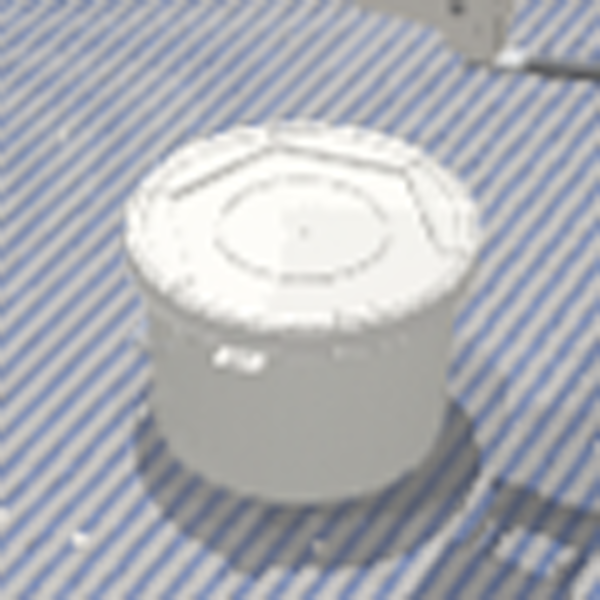

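The comparison shows sections 1, 3 and 4 shaded differently before and flat after. Section 5 was already home: it looks unchanged and gave no contact on the way down to 129.4 mm. All the hinge lines and the rim now look alike, and the tub hasn't moved.

```bash
python3 -c "
from bench import *
print(workorder.hand_in())"
```

```text
the job is handed in; nothing more can be done
None
```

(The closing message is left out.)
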